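Lift the tote tray out of the toolbox

TASK

Open the toolbox's lid right back, then lift the tote tray out by its handle and set it down gently on the plywood bench board, so that all of the tray stands on the board and the lid is left open. Keep the tray level so that the try square, pine block and chisel in it stay in it, and do not disturb the saw, glue bottle, pine strip and offcut lying on the bench.

Things in the scene. Friction and masses are not known exactly. Their poses are not given: they have to be found in the camera images.
- toolbox: grey sheet-steel toolbox, 180 (x) x 330 (y) x 115 mm high without its lid, 3 mm walls, too heavy to shift by the pushes of this job; origin at the centre of its underside on the bench; its front, with the two hanging latches (already undone), faces its own -x, the lid's hinge runs along y on its +x side. It stands left or right of the robot's straight-ahead line, the bench board on the other side.
- lid (a joint): lid angle in rad: 0 shut, up to 1.75 (against its stop, leaning 10 degrees past upright). It may start ajar by up to 0.3. A friction stay holds it wherever it is left; it takes about 5 N at the lip to move it. The lid is 40 mm deep (top plate and skirts), with a black carrying bar (12 mm round, 104 mm long along y, its middle 74 mm above the rim when shut) over its middle.
- lid_hinge (a point): point on the lid's hinge axis, midway along it: 90 mm behind the toolbox's centre (+x of the toolbox), 115 mm above its underside
- lid_lip (a point): middle of the front edge of the lip, on its underside; turns with the lid. The lip is a steel strip 4 mm thick and 140 mm wide (y) that stands 20 mm out in front of the lid, 201 mm from the hinge axis, at rim height when shut: a fingertip can go under it in front of the box
- tray: steel tote tray in the top of the toolbox, 160 (x) x 306 (y) x 40 mm high, 3 mm walls, open on top, a low divider 25 mm high along its middle; about 0.5 kg, 0.7 kg with its load. Origin at the centre of its underside, axes as the toolbox's at the start. It rests on ledges 55 mm above the bench with 7 mm of play in front and behind and 9 mm at each end; the box's rim is 60 mm above the tray's underside.
- tray_handle: the tray's handle, fixed to it, same origin and axes as the tray: a black bar 12 mm thick (x), 18 mm high, 298 mm long (y) along the tray's middle, its top 86 mm and its underside 68 mm above the tray's underside, on a 30 mm wide steel strap at each end
- handle_mid (a point): centre of the handle bar, 77 mm above the tray's underside; the tray balances about here
- board: plywood bench board lying on the bench, 250 (x) x 390 (y) x 12 mm thick, does not slip; origin at the centre of its underside
- tray_fl (a point): corner of the tray's underside, at (-80, +153, 0) mm in the tray's frame
- tray_fr (a point): corner of the tray's underside, at (-80, -153, 0) mm in the tray's frame
- tray_bl (a point): corner of the tray's underside, at (+80, +153, 0) mm in the tray's frame
- tray_br (a point): corner of the tray's underside, at (+80, -153, 0) mm in the tray's frame
- trysquare: small try square lying in the tray's front half: wooden stock 55 x 16 x 16 mm along its x, steel blade 95 mm along its y; origin under its middle
- block: pine block 36 x 56 x 20 mm in the tray's front half; origin at the centre of its underside
- chisel: chisel 177 mm long lying in the tray's rear half, wooden handle at its -x end, blade to its +x; origin under its middle
- coping_saw: coping saw lying flat on the bench, red bow 140 x 125 mm, black handle; bystander, origin inside the bow
- glue: white glue bottle, 54 mm across, 140 mm tall, standing; bystander, origin at the centre of its foot
- pine_strip: pine strip 220 x 42 x 14 mm; bystander, origin at the centre of its underside
- offcut: pine offcut 60 x 45 x 20 mm; bystander, origin at the centre of its underside

How it is judged:
By the outcome, as a careful person would: the job done as asked, in the order asked, and still so for the second after the job is handed in, with the robot touching nothing.
It also fails if it takes over 59 s, if anything falls off the work surface, if the arm or the gripper's body presses on something with over 40 N, if the wrist force passes 120 N, or if a joint passes its speed limit or range.

ROBOT

A 7-joint arm with a two-finger parallel gripper is mounted at the origin on the work surface. World frame = base frame: x ahead of the robot, y to its left, z up, the work surface at z = 0. Lengths are in m, angles in rad, forces in N, time in s.
With the tool pointing down it reaches from about 0.425 to 0.825 m from the base axis. Payload 3.6 kg.
Tool frame: the origin (TCP) lies at the very end of the fingers, on their centre line; the grasp point (between the pads) lies arm.grasp_offset behind it (arm.grasp_offset is the distance from the TCP to the grasp point, in m); z points along the fingers, y is the line along which they close (so a half turn about z gives the same grasp; the last joint's range is limited). The gripper opens to 85 mm and grips with 20 to 120 N. Pads are 22 mm wide; open, the fingers measure 114 mm over their backs; the gripper's body (76 mm by 85 mm) begins 54 mm behind the grasp point. The pads swing forward as they close: fully open they stand 13 mm farther back than shut.
Start: joints at [1.24, 0.615, -0.013, 1.423, 0.008, 1.103, -0.04], TCP at [0.194, -0.62, 0.231] pointing down, gripper open.
Joint ranges: [-3.12, 3.12], [-0.3, 2.06], [-1.34, 1.32], [0.26, 2.42], [-1.36, 4.5], [0.01, 1.98], [-2.84, 2.84]. Speed limits (rad/s): [2.79, 2.79, 3.14, 3.14, 3.14, 3.14, 3.14].

INTERFACE

Orientations are given as a unit quaternion [x, y, z, w].
In Python, from rig import arm gives the robot as it stands.
- The arm moves only by the shell command python3 -m handwheel 'ROWS' [OPENING] [FORCE]. ROWS is JSON, one flat list of numbers, 4 for each row, row after row: the shift along the tool's x, y, z in cm, then the turn about the tool's z in degrees. A call has 1 to 5 rows; each row is the pose to reach, as a shift and turn from the pose commanded when the call began, along the tool's axes at that moment; what a row does not reach only later rows make up. A row lasts 1/8 s, in which the tool goes at most 62.5 mm and 10.7 degrees, less where a joint would pass 70% of its speed; a pose out of reach is approached as far as the arm can. A call with a gripper value outside its range is refused whole. OPENING is the finger opening in cm, from 0 to 8.54, set as the call begins (- or left out, the last holds). The fingers move at their own pace and stop on an object; FORCE is the grip in N (left out, the last holds). Time passes only in rows, so rows that repeat a pose let the fingers close. It gives the time, the measured TCP pose, the force, the opening and the grip force at its end, in the units of the state.
- arm.observe(): the state, without advancing time (a new reading comes with each control period).
- arm.snapshot(name): name is "scene" or "side" or "wrist"; returns a dict with "pixels" (400x640x3 uint8, red, green, blue), "z_map" (400x640 float32, m along the optical axis (not along the pixel's ray), 0 where there is no reading), "fx", "fy", "cx", "cy" (pixels), "extrinsics" (4x4, takes a point from camera to world coordinates). Camera axes: x right, y down, z forward; pixel columns grow to the right and rows downward; lengths in m; the calibration is good to about 2 mm. A picture is of the moment at which its call begins.
- arm.job_done(): hands the job in; it is judged then, once.
The state is a dict: "time": time; "qpos": joint angles; "qvel": joint speeds; "tau": joint torques, N m; "ee_pos": TCP position; "orientation": TCP orientation; "force": force on the tool from outside, world axes, zero at the start; "torque": the same for the moment, N m; "opening": finger opening in m; "gripper_force": force on a finger pad.
Only numpy, scipy, OpenCV 4.12 (cv2) and the standard library are available. Lean on these libraries where they do the work, as an engineer would, in place of code of your own. Each camera call takes 0.05 s, during which the arm holds its last target. There are 200 camera calls.

## Working session

There is one attempt and no reset: what is moved stays moved. The work goes in short steps, Python scripts to look and compute and a shell command to move; the robot and the scene stay as the last step left them, time stands still between calls to the robot, and variables do not carry over. Pictures are saved under pics/ and viewed, at most 10 in all, crops included, and the job is handed in when it is done.

```bash
mkdir -p pics; ls; cat > h.py <<'E'
from rig import arm
import numpy as np,cv2
def snap(n,f=None):
    s=arm.snapshot(n)
    if f: cv2.imwrite('pics/'+f,cv2.cvtColor(s['pixels'],cv2.COLOR_RGB2BGR))
    z=s['z_map']; v,u=np.mgrid[:400,:640]
    P=np.stack([(u-s['cx'])/s['fx']*z,(v-s['cy'])/s['fy']*z,z],-1)
    W=P@s['extrinsics'][:3,:3].T+s['extrinsics'][:3,3]
    W[z==0]=np.nan
    return s,W
E
python3 - <<'E'
from h import *
for n in('scene','side'):
    s,W=snap(n,n+'0.png'); np.save(n+'0.npy',W); print(n,s['extrinsics'].round(3).tolist())
print(arm.observe(),arm.grasp_offset)
E
```

```text
pics
scene [[-0.804, 0.386, -0.452, 1.308], [0.594, 0.497, -0.633, 0.997], [-0.02, -0.777, -0.629, 1.074], [0.0, 0.0, 0.0, 1.0]]
side [[-0.718, -0.34, 0.607, -0.344], [-0.696, 0.377, -0.611, 0.963], [-0.021, -0.861, -0.508, 0.907], [0.0, 0.0, 0.0, 1.0]]
{'time': 0.1, 'qpos': array([ 1.24048771,  0.61582449, -0.01261122,  1.42475278,  0.00806059,
        1.1034161 , -0.04038208]), 'qvel': array([ 0.00014455, -0.00217234,  0.0017766 , -0.00486002, -0.00056987,
        0.0002981 ,  0.00085387]), 'tau': array([ 1.48307572e-03, -4.70378602e+01,  2.60460014e-01, -1.71570736e+01,
        1.01257380e-02,  5.80049396e-03,  7.93227542e-06]), 'ee_pos': array([ 0.19426129, -0.61956085,  0.23024803]), 'orientation': array([ 9.88479381e-01,  1.51351019e-01, -1.76964742e-04, -1.16248299e-03]), 'force': array([0.97278521, 0.75940197, 0.07647584]), 'torque': array([-0.03381913,  0.02564306,  0.01976589]), 'gripper_force': 0.0, 'opening': 0.08559667097521503} 0.0187
```

View pics/scene0.png

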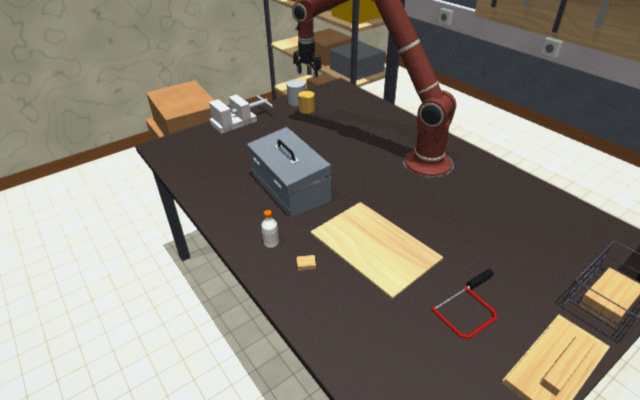

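View pics/side0.png

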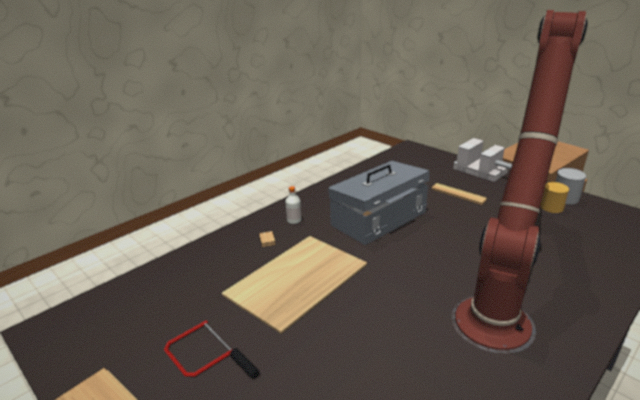

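The scene view shows the box around (290,165), board (375,245), glue (270,230), offcut (306,262) and saw (470,300). The side view shows the latches at (368,222) and (418,200) facing the robot, with the strip at (458,193).

```bash
python3 - <<'E'
from h import *
P=np.concatenate([np.load(n+'0.npy').reshape(-1,3) for n in('scene','side')])
P=P[~np.isnan(P).any(1)]
def rect(m,t):
    q=P[m]; 
    r=cv2.minAreaRect((q[:,:2]*1000).astype(np.float32)); print(t,len(q),r,'z',np.percentile(q[:,2],[2,50,98]).round(4)); print(cv2.boxPoints(r).round())
S=np.load('scene0.npy');T=np.load('side0.npy')
def patch(W,a,b,c,d,zl,zh,t):
    global P
    P=W[b:d,a:c].reshape(-1,3);P=P[~np.isnan(P).any(1)]
    rect((P[:,2]>zl)&(P[:,2]<zh),t)
patch(S,305,195,450,300,.008,.016,'board')
patch(T,220,230,370,330,.008,.016,'boardside')
patch(S,240,120,340,215,.13,.17,'lidS')
patch(T,325,155,435,215,.135,.17,'lidT')
patch(S,240,120,340,215,.176,.25,'barS')
patch(T,325,155,435,215,.176,.25,'barT')
patch(T,325,155,435,245,.02,.11,'bodyT')
patch(S,240,120,340,215,.02,.11,'bodyS')
patch(S,258,208,282,250,.02,.2,'glue')
patch(S,295,255,318,272,.01,.1,'offc')
patch(T,430,180,488,205,.007,.03,'strip')
patch(T,160,315,262,382,.007,.08,'saw')
for (u,v) in [(331,183),(429,171),(396,164),(360,210),(375,208),(390,205)]: print(u,v,T[v,u].round(3))
E
python3 -c "
import cv2;a=cv2.imread('pics/side0.png')[140:260,310:450];cv2.imwrite('pics/c1.png',cv2.resize(a,None,fx=5,fy=5,interpolation=2))"
```

```text
board 5250 ((505.058349609375, 240.80931091308594), (503.5630187988281, 532.39453125), 53.059242248535156) z [0.0087 0.013  0.0158]
[[ 141.  200.]
 [ 567. -120.]
 [ 869.  282.]
 [ 444.  602.]]
boardside 6364 ((595.0239868164062, 189.64453125), (379.65081787109375, 503.337158203125), 4.157309532165527) z [0.0087 0.0123 0.0155]
[[387. 427.]
 [424. -75.]
 [803. -48.]
 [766. 454.]]
lidS 2174 ((605.26953125, -155.9361572265625), (479.6376647949219, 273.8152770996094), 67.9684829711914) z [0.1335 0.1606 0.1698]
[[ 388. -327.]
 [ 642. -430.]
 [ 822.   15.]
 [ 568.  118.]]
lidT 2109 ((569.7708740234375, -216.9601593017578), (343.6300354003906, 215.40432739257812), 85.33259582519531) z [0.1372 0.1598 0.1697]
[[ 448. -379.]
 [ 663. -397.]
 [ 691.  -54.]
 [ 476.  -37.]]
barS 195 ((542.2745971679688, -210.0570831298828), (329.4386291503906, 102.881591796875), 85.69805145263672) z [0.176  0.1789 0.2075]
[[ 479. -370.]
 [ 581. -378.]
 [ 606.  -50.]
 [ 503.  -42.]]
barT 157 ((536.6508178710938, -211.9580841064453), (329.28472900390625, 101.43254089355469), 85.56378936767578) z [0.1761 0.1949 0.2064
[... 698 characters left out ...]
5214729309082, 61.49284744262695), 64.00003814697266) z [0.0129 0.0208 0.0256]
[[731. 160.]
 [786. 133.]
 [808. 178.]
 [753. 205.]]
strip 336 ((447.61785888671875, -573.4126586914062), (158.11671447753906, 200.38125610351562), 58.92546081542969) z [0.0079 0.0136 0.0189]
[[ 321. -589.]
 [ 493. -693.]
 [ 574. -557.]
 [ 403. -454.]]
saw 863 ((479.4804992675781, 582.8349609375), (247.7747802734375, 221.94485473632812), 49.4941291809082) z [0.0072 0.0117 0.028 ]
[[315. 561.]
 [483. 417.]
 [644. 605.]
 [476. 749.]]
331 183 [ 0.91  -0.306  0.003]
429 171 [ 0.664 -0.692  0.001]
396 164 [ 0.62  -0.374  0.159]
360 210 [ 0.577 -0.113  0.082]
375 208 [ 0.572 -0.192  0.058]
390 205 [ 0.488 -0.169  0.112]
```

View pics/c1.png

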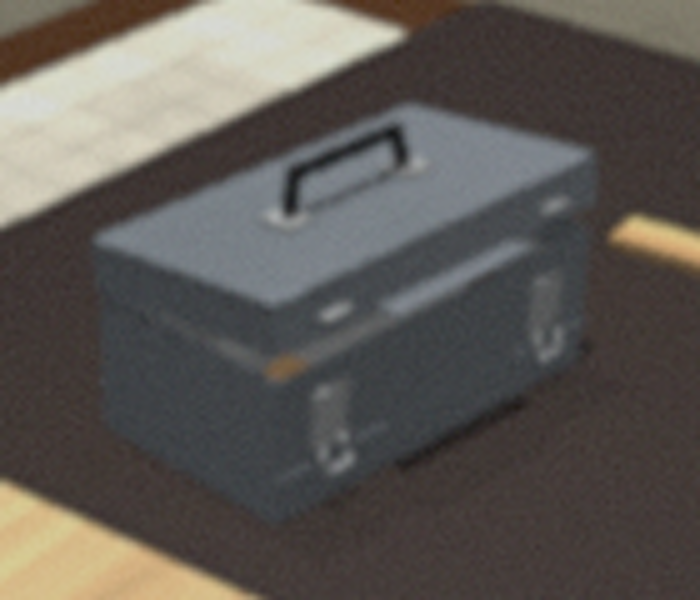

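```bash
python3 - <<'E'
from h import *
S=np.load('scene0.npy');T=np.load('side0.npy')
I={n:cv2.imread(f'pics/{n}0.png') for n in('scene','side')}
def plane(q,it=300,th=.003):
    rng=np.random.default_rng(0);best=None
    for _ in range(it):
        a=q[rng.choice(len(q),3,False)];n=np.cross(a[1]-a[0],a[2]-a[0])
        if np.linalg.norm(n)<1e-9: continue
        n/=np.linalg.norm(n);m=abs((q-a[0])@n)<th
        if best is None or m.sum()>best.sum():best=m
    c=q[best].mean(0);n=np.linalg.svd(q[best]-c,full_matrices=False)[2][2];return n*np.sign(n[np.argmax(abs(n))]),c,q[best]
g=lambda W,a,b,c,d:(lambda q:q[~np.isnan(q).any(1)])(W[b:d,a:c].reshape(-1,3))
for W,r in((S,(245,120,335,190)),(T,(325,155,435,205))):
    q=g(W,*r);q=q[(q[:,2]>.135)&(q[:,2]<.185)];n,c,i=plane(q)
    rc=cv2.minAreaRect((i[:,:2]*1000).astype(np.float32));print('lid',n.round(4),c.round(4),len(i),rc,cv2.boxPoints(rc).round().tolist())
    print('tilt',np.degrees(np.arccos(n[2])))
q=g(T,365,175,430,240);q=q[(q[:,2]>.02)&(q[:,2]<.1)];n,c,i=plane(q,th=.004)
print('front',n.round(4),c.round(4),len(i),'yaw',np.degrees(np.arctan2(n[1],n[0])), 'yrange',np.percentile(i[:,1],[1,99]))
q=g(T,328,190,364,240);q=q[(q[:,2]>.02)&(q[:,2]<.1)];n,c,i=plane(q,th=.004)
print('left',n.round(4),c.round(4),len(i),'xr',np.percentile(i[:,0],[1,99]))
for n,W in(('scene',S),('side',T)):
    hsv=cv2.cvtColor(I[n],cv2.COLOR_BGR2HSV);m=((hsv[...,1]>50)&(hsv[...,2]>110)).astype(np.uint8)
    k,lab,st,ce=cv2.connectedComponentsWithStats(m)
    uv=(375,245) if n=='scene' else (295,280)
    L=lab[uv[1],uv[0]];mm=cv2.erode((lab==L).astype(np.uint8),np.ones((2,2)))>0
    q=W[mm];q=q[~np.isnan(q).any(1)];rc=cv2.minAreaRect((q[abs(q[:,2]-.012)<.006][:,:2]*1000).astype(np.float32));print('board',mm.sum(),rc,cv2.boxPoints(rc).round().tolist())
E
```

```text
lid [ 0.111  -0.0068  0.9938] [ 0.586  -0.2029  0.1656] 1950 ((580.8583984375, -217.6852264404297), (341.4790954589844, 185.170654296875), 85.3099365234375) [[475.0, -380.0], [659.0, -395.0], [687.0, -55.0], [503.0, -40.0]]
tilt 6.386054671883909
lid [ 0.1088 -0.007   0.994 ] [ 0.5701 -0.1992  0.1662] 1623 ((580.1941528320312, -217.98727416992188), (341.4681396484375, 191.52760314941406), 85.6767578125) [[472.0, -381.0], [663.0, -395.0], [689.0, -55.0], [498.0, -41.0]]
tilt 6.260929981590176
front [ 0.9968 -0.08   -0.0079] [ 0.4857 -0.2002  0.0618] 998 yaw -4.589084214941187 yrange [-0.371888  -0.0494986]
left [ 0.0806  0.9967 -0.0034] [ 0.5897 -0.0541  0.0609] 601 xr [0.50603202 0.67791279]
board 5963 ((534.1746215820312, 241.82009887695312), (251.62026977539062, 391.0372009277344), 3.9269089698791504) [[395.0, 428.0], [422.0, 38.0], [673.0, 55.0], [646.0, 445.0]]
board 6558 ((528.660400390625, 238.76956176757812), (254.260009765625, 394.0042724609375), 4.085637092590332) [[388.0, 426.0], [416.0, 33.0], [670.0, 51.0], [641.0, 444.0]]
```

```bash
cat >> h.py <<'E'
from scipy.spatial.transform import Rotation as Ro
ex=np.array([.9968,-.0802,0]);ey=np.array([.0802,.9968,0]);C=np.array([.5741,-.2181,0]);H=C+.09*ex+[0,0,.115]
def to(p,yaw=None):
    "print shift (cm, tool axes) and turn so TCP gets to p with tool y at world angle yaw"
    o=arm.observe();R=Ro.from_quat(o['orientation']).as_matrix()
    d=R.T@(np.array(p)-o['ee_pos'])*100
    t=0 if yaw is None else -((yaw-np.degrees(np.arctan2(R[1,1],R[0,1]))+180)%360-180)
    print('shift',d.round(2),'turn',round(t,1),'| pos',o['ee_pos'].round(4),'F',o['force'].round(1),'t',o['time'],'op',o['opening'],'j',o['qpos'].round(2), 'tilt',np.degrees(np.arccos(-R[2,2])).round(2))
def lid(th,p=(.09,.074)):  # lid point: p=(ahead of hinge, above rim) at angle th deg
    a=np.radians(th);return H+ex*(-p[0]*np.cos(a)+p[1]*np.sin(a))+np.array([0,0,p[0]*np.sin(a)+p[1]*np.cos(a)])
E
python3 -m handwheel '[5.4,-2.9,-1,-10.6, 10.8,-5.8,-2,-21.2, 16.2,-8.7,-3,-31.8, 21.6,-11.6,-4,-42.4, 27,-14.5,-5,-53]' 8.5 60
python3 -c "
from h import *
b=lid(6.35);print(b);to(b+[0,0,.06],-4.6)"
```

```text
time: 0.72
ee_pos: [0.4096, -0.3994, 0.2813]
orientation: [0.815, 0.579, -0.0, -0.0]
force: [1.5, -0.4, 0.4]
opening: 0.0851
gripper_force: 0.0
[ 0.58280873 -0.21880068  0.19850015]
shift [22.76 10.4   2.28] turn -14.7 | pos [ 0.4096 -0.3994  0.2813] F [ 1.5 -0.4  0.4] t 0.725 op 0.08513582073597728 j [ 0.92  0.46 -0.29  1.57  0.14  1.13  0.26] tilt 0.03
```

```bash
python3 -m handwheel '[5.5,2.5,0,-5, 11,5,0,-10, 16.5,7.5,0,-14.7, 22,10.2,1,-14.7, 22.8,10.4,2.3,-14.7]'
python3 -m handwheel '[0,0,0,0, 0,0,0,0]'
python3 - <<'E'
from h import *
b=lid(6.35);to(b-[0,0,.0187],-4.6)
s,W=snap('wrist','w1.png')
snap('side','s1.png')
# bar: points with z in .19-.215
q=W.reshape(-1,3);q=q[(q[:,2]>.193)&(q[:,2]<.215)&(np.hypot(q[:,0]-b[0],q[:,1]-b[1])<.07)]
print(len(q),np.nanmedian(q,0) if len(q) else 0)
if len(q): print(cv2.minAreaRect((q[:,:2]*1000).astype(np.float32)),np.percentile(q[:,2],[5,95]))
E
```

```text
time: 1.35
ee_pos: [0.5864, -0.2143, 0.2576]
orientation: [0.733, 0.68, 0.002, -0.001]
force: [-0.3, -0.7, -0.5]
opening: 0.0851
gripper_force: 0.0
time: 1.6
ee_pos: [0.582, -0.2236, 0.2584]
orientation: [0.738, 0.675, -0.001, 0.0]
force: [-0.0, -0.3, 0.2]
opening: 0.0849
gripper_force: 0.0
shift [0.5  0.04 7.86] turn -0.5 | pos [ 0.582  -0.2236  0.2584] F [-0.  -0.3  0.2] t 1.6 op 0.08485159889121842 j [ 0.55  0.57 -0.37  1.46  0.22  1.15  0.05] tilt 0.11
2726 [ 0.58444087 -0.21019626  0.20441067]
((583.6420288085938, -217.17709350585938), (116.87724304199219, 12.10698413848877), 85.46952056884766) [0.2008594  0.20598161]
```

View pics/w1.png

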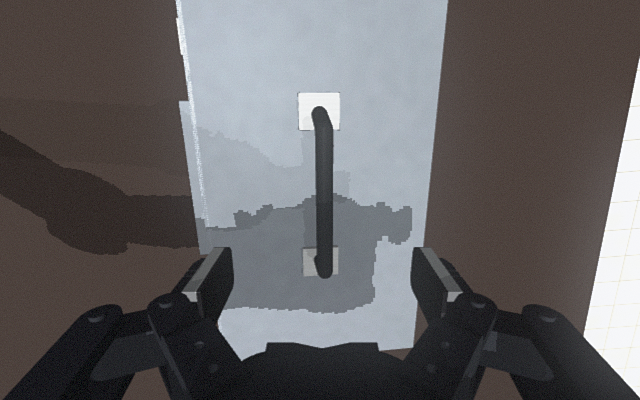

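The wrist view shows the bar at column 324, running rows 110–275, centred between the fingers (pads near columns 215 and 435). I'll descend and grip.

```bash
python3 -m handwheel '[0.5,0.1,3,-0.5, 0.5,0.1,6,-0.5, 0.5,0.1,7.3,-0.5, 0.5,0.1,7.8,-0.5, 0.5,0.1,7.8,-0.5]'
python3 -m handwheel '[0,0,0,0, 0,0,0,0, 0,0,0,0, 0,0,0,0, 0,0,0,0]' 0.8 30
python3 - <<'E'
from h import *
to(lid(6.35)-[0,0,.0187],-4.6)
o=arm.observe();R=Ro.from_quat(o['orientation']).as_matrix()
for t in range(10,71,4): print(t,(R.T@(lid(t)-lid(6.35))*100).round(1))
E
```

```text
time: 2.33
ee_pos: [0.585, -0.2167, 0.1811]
orientation: [0.734, 0.679, 0.0, 0.001]
force: [0.2, 0.4, 1.4]
opening: 0.0849
gripper_force: 0.0
time: 2.95
ee_pos: [0.5842, -0.2162, 0.1804]
orientation: [0.734, 0.679, -0.0, -0.0]
force: [-1.8, 0.2, 1.7]
opening: 0.0104
gripper_force: 29.2
shift [-0.27 -0.12  0.06] turn 0.2 | pos [ 0.5842 -0.2162  0.1804] F [-1.8  0.2  1.7] t 2.95 op 0.010424482654140439 j [ 0.53  0.64 -0.35  1.56  0.25  0.98  0.02] tilt 0.05
10 [-0.   0.5 -0.5]
14 [-0.   1.2 -1. ]
18 [-0.   1.9 -1.5]
22 [-0.   2.6 -1.9]
26 [-0.   3.3 -2.2]
30 [-0.   4.  -2.6]
34 [-0.   4.8 -2.8]
38 [-0.   5.6 -3. ]
42 [-0.   6.4 -3.2]
46 [-0.   7.2 -3.3]
50 [-0.   8.  -3.3]
54 [-0.   8.8 -3.3]
58 [-0.   9.6 -3.2]
62 [-0.  10.4 -3.1]
66 [-0.  11.2 -2.9]
70 [-0.  12.  -2.6]
```

```bash
python3 -m handwheel '[0,0.5,-0.5,0, 0,1.2,-1,0, 0,1.9,-1.5,0, 0,2.6,-1.9,0, 0,3.3,-2.2,0]'
python3 -m handwheel '[0,0.7,-0.4,0, 0,1.5,-0.6,0, 0,2.3,-0.8,0, 0,3.1,-1,0, 0,3.9,-1.1,0]'
python3 -c "
from h import *
to(lid(46)-[0,0,.0187])"
```

```text
time: 3.58
ee_pos: [0.6112, -0.2184, 0.2016]
orientation: [0.734, 0.679, -0.006, -0.006]
force: [-12.8, 1.8, 5.5]
opening: 0.0108
gripper_force: 30.0
time: 4.2
ee_pos: [0.6541, -0.222, 0.2162]
orientation: [0.734, 0.679, -0.002, -0.002]
force: [-9.5, 0.4, 7.5]
opening: 0.0106
gripper_force: 30.3
shift [-0.26  0.07  0.38] turn 0 | pos [ 0.6541 -0.222   0.2162] F [-9.5  0.4  7.5] t 4.2 op 0.010574704331005439 j [ 0.47  0.72 -0.35  1.3   0.25  1.17  0.03] tilt 0.32
```

```bash
python3 -m handwheel '[0,0.8,0,0, 0,1.6,0.1,0, 0,2.4,0.2,0, 0,3.2,0.3,0, 0,3.8,0.5,0]'
python3 -m handwheel '[0,0,0,0]'
python3 - <<'E'
from h import *
to(lid(65)-[0,0,.0187])
snap('side','s2.png')
E
```

```text
time: 4.82
ee_pos: [0.694, -0.2252, 0.2112]
orientation: [0.734, 0.679, -0.001, 0.0]
force: [-5.2, -0.1, 8.3]
opening: 0.0106
gripper_force: 32.0
time: 4.95
ee_pos: [0.6949, -0.2253, 0.2108]
orientation: [0.734, 0.679, 0.0, 0.001]
force: [-2.9, 0.1, 4.5]
opening: 0.0106
gripper_force: 31.9
shift [-0.25 -0.2   0.16] turn 0 | pos [ 0.6949 -0.2253  0.2108] F [-2.9  0.1  4.5] t 4.95 op 0.010647247271237248 j [ 0.44  0.79 -0.34  1.16  0.25  1.23  0.03] tilt 0.13
```

View pics/s2.png

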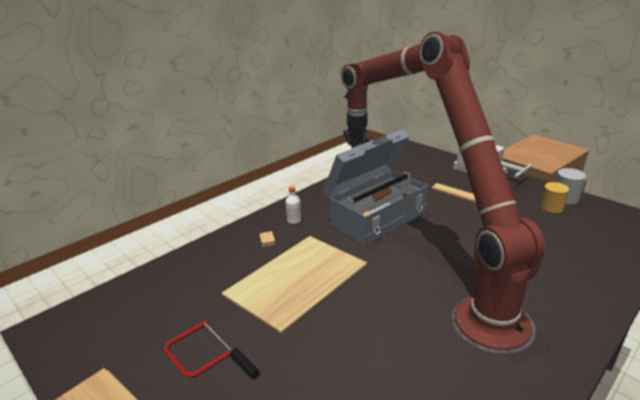

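The side view shows the lid at about 65° with the tray and its handle visible at (380,187). Next I'll release, rise, go round to the front and push the lid back.

```bash
python3 -m handwheel '[0,0,0,0, 0,0,0,0, 0,0,-1.5,0, 0,0,-6,0, 0,0,-12,0]' 2.2
python3 -m handwheel '[0,-6,0,0, 0,-12,0,0, 0,-16,0,0, 0,-16,0,0]' 0 30
python3 - <<'E'
from h import *
s,W=snap('scene'); s2,W2=snap('side')
q=np.concatenate([W.reshape(-1,3),W2.reshape(-1,3)])
d=q-H;a=d@ex;y=(q-C)@ey;m=(a>-.12)&(a<.1)&(abs(y)<.07)&(d[:,2]>.1)&(d[:,2]<.22)
i=q[m];a=a[m];
for z0 in np.arange(.22,.34,.02):
    k=abs(i[:,2]-z0)<.01
    if k.sum()>3: print(z0.round(2),np.percentile(a[k],[5,50,95]).round(3))
to(H-.135*ex+[0,0,.265-.115],-4.6)
E
```

```text
time: 5.62
ee_pos: [0.6938, -0.2246, 0.329]
orientation: [0.734, 0.68, -0.0, -0.001]
force: [1.2, -0.1, 0.0]
opening: 0.0224
gripper_force: 0.0
time: 6.12
ee_pos: [0.5324, -0.2128, 0.3303]
orientation: [0.734, 0.679, -0.0, 0.001]
force: [0.2, -0.0, -0.3]
opening: 0.0002
gripper_force: 0.0
0.22 [-0.01  -0.004  0.027]
0.24 [-0.017 -0.012  0.035]
0.26 [-0.026 -0.021 -0.016]
0.28 [-0.078 -0.058 -0.025]
0.3 [-0.083 -0.051 -0.035]
shift [-0.24 -0.64  6.48] turn 0.2 | pos [ 0.5356 -0.2125  0.3298] F [ 0.1 -0.5 -0.6] t 6.225 op 5.227726005725554e-05 j [ 0.59  0.44 -0.39  1.48  0.17  1.25  0.1 ] tilt 0.19
```

```bash
python3 -m handwheel '[-0.2,-0.6,3,0, -0.2,-0.6,6,0, -0.2,1,6,0, -0.2,2,6,0, -0.2,3,6,0]'
python3 -m handwheel '[0,1,0,0, 0,2,0,0, 0,3,0,0, 0,4,0,0, 0,5,0,0]'
python3 -m handwheel '[0,1,0,0, 0,2,0,0, 0,3,0,0]'
python3 -c "
from h import *
to(H+.015*ex+[0,0,.15])"
```

```text
time: 6.85
ee_pos: [0.5662, -0.2165, 0.2686]
orientation: [0.733, 0.68, 0.001, 0.0]
force: [0.4, 0.3, 0.1]
opening: 0.0005
gripper_force: 0.0
time: 7.48
ee_pos: [0.6177, -0.2212, 0.2749]
orientation: [0.734, 0.679, 0.003, 0.005]
force: [-4.9, 1.2, 21.4]
opening: 0.0
gripper_force: 11.9
time: 7.85
ee_pos: [0.6501, -0.2239, 0.2774]
orientation: [0.734, 0.679, 0.006, 0.009]
force: [-2.6, 0.4, 21.1]
opening: -0.0001
gripper_force: 9.6
shift [-0.03  2.85  1.3 ] turn 0 | pos [ 0.6501 -0.2239  0.2774] F [-2.6  0.4 21.1] t 7.85 op -0.0001285402798338602 j [ 0.48  0.66 -0.36  1.24  0.23  1.26  0.05] tilt 1.17
```

```bash
python3 - <<'E'
from h import *
s,_=snap('side'); s2,_=snap('wrist')
a=cv2.resize(s['pixels'][90:250,310:450],None,fx=3,fy=3,interpolation=2);b=cv2.resize(s2['pixels'],(380,240))
o=np.zeros((480,800,3),np.uint8);o[:,:420]=a;o[:240,420:]=b
cv2.imwrite('pics/m1.png',o[...,::-1])
E
```

```text
(no output)
```

View pics/m1.png

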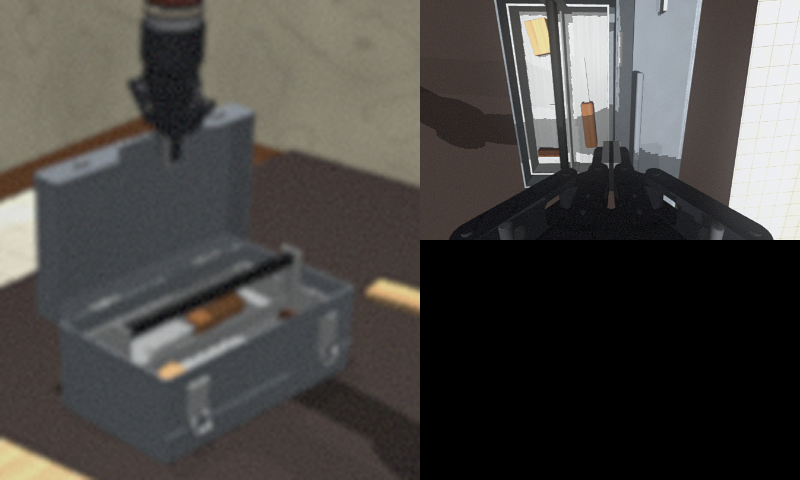

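The montage shows the lid at roughly 85° with the lip caught under the wide finger knuckles at about (150,95), which explains the 21 N upward force. I'll raise the tool and keep pushing.

```bash
python3 -m handwheel '[0,0,-1.3,0, 0,0,-2.4,0, 0,0.5,-2.4,0, 0,1.2,-2.4,0, 0,2,-2.4,0]'
python3 -m handwheel '[0,0.7,0,0, 0,1.4,0,0, 0,2,0,0]'
python3 -c "
from h import *
to(H+.02*ex+[0,0,.18])"
```

```text
time: 8.57
ee_pos: [0.6638, -0.2244, 0.2911]
orientation: [0.734, 0.679, -0.001, -0.001]
force: [-3.0, 0.1, -0.3]
opening: -0.0003
gripper_force: 1.1
time: 8.95
ee_pos: [0.6845, -0.2258, 0.2918]
orientation: [0.734, 0.68, -0.0, -0.0]
force: [-1.6, 0.3, -1.0]
opening: -0.0
gripper_force: 0.9
shift [-0.11 -0.06 -0.32] turn 0 | pos [ 0.6845 -0.2258  0.2918] F [-1.6  0.3 -1. ] t 8.95 op -2.9127774648161512e-05 j [ 0.44  0.72 -0.35  1.07  0.23  1.39  0.06] tilt 0.05
```

```bash
python3 -m handwheel '[0,0.4,0,0, 0,0.8,0,0]'
python3 -m handwheel '[0,0.4,0,0, 0,0.4,0,0]'
python3 -m handwheel '[0,0.3,0,0, 0,0.3,0,0]'
python3 - <<'E'
from h import *
s,W=snap('scene'); s2,W2=snap('side')
q=np.concatenate([W.reshape(-1,3),W2.reshape(-1,3)])
d=q-H;a=d@ex;y=(q-C)@ey;m=(a>-.12)&(a<.15)&(abs(y)<.16)&(abs(y)>.06)&(d[:,2]>.03)&(d[:,2]<.22)
i=q[m];a=a[m]
for z0 in np.arange(.15,.33,.02):
    k=abs(i[:,2]-z0)<.01
    if k.sum()>3: print(z0.round(2),k.sum(),np.percentile(a[k],[5,50,95]).round(3))
E
```

```text
time: 9.2
ee_pos: [0.6862, -0.2259, 0.2919]
orientation: [0.734, 0.679, -0.006, -0.007]
force: [-19.5, 2.5, 5.2]
opening: 0.0001
gripper_force: 10.6
time: 9.45
ee_pos: [0.6862, -0.226, 0.2921]
orientation: [0.734, 0.679, -0.009, -0.01]
force: [-24.8, 4.5, 7.4]
opening: -0.0005
gripper_force: 13.0
time: 9.7
ee_pos: [0.6863, -0.226, 0.2921]
orientation: [0.734, 0.679, -0.012, -0.013]
force: [-31.1, 4.8, 9.5]
opening: -0.0001
gripper_force: 16.4
0.15 177 [-0.087  0.046  0.051]
0.17 236 [0.042 0.05  0.054]
0.19 248 [0.047 0.054 0.06 ]
0.21 257 [0.05  0.057 0.062]
0.23 251 [0.054 0.061 0.065]
0.25 254 [0.058 0.064 0.068]
0.27 190 [0.061 0.068 0.072]
0.29 552 [0.034 0.052 0.072]
0.31 32 [0.035 0.039 0.051]
```

The lid surface leans 10° past upright, so it is at its stop. I'll back off and go over the handle.

```bash
python3 -m handwheel '[0,-3,0,0, 0,-6,0,0, 0,-9,0,0, 0,-11.5,1,0, 0,-12,3,0]'
python3 -m handwheel '[0,0,0,0, 0,0,0,0]' 8.5 100
python3 - <<'E'
from h import *
s,W=snap('wrist','w2.png')
q=W.reshape(-1,3);m=(q[:,2]>.125)&(q[:,2]<.16)&(abs((q-C)@ex)<.04)&(abs((q-C)@ey)<.17)
q=q[m];print(len(q),cv2.minAreaRect((q[:,:2]*1000).astype(np.float32)),np.percentile(q[:,2],[5,50,95]))
x=(q-C)@ex;y=(q-C)@ey
for lo in np.arange(-.16,.16,.04):
    k=(y>lo)&(y<lo+.04)
    if k.sum()>5: print(lo.round(2),k.sum(),np.percentile(x[k],[3,50,97]).round(4))
to(C+[0,0,.113],-4.6)
E
```

```text
time: 10.42
ee_pos: [0.5803, -0.2183, 0.2646]
orientation: [0.734, 0.679, 0.002, 0.003]
force: [1.0, -0.0, 0.8]
opening: -0.0001
gripper_force: 0.0
time: 10.68
ee_pos: [0.581, -0.2178, 0.2635]
orientation: [0.734, 0.68, 0.001, 0.001]
force: [-0.1, -0.1, 1.3]
opening: 0.036
gripper_force: 0.0
4690 ((572.0812377929688, -215.5914306640625), (297.43145751953125, 29.986806869506836), 85.24742126464844) [0.13678836 0.1416047  0.14297821]
-0.16 505 [-0.0163 -0.0023  0.0113]
-0.12 417 [-0.0081 -0.0022  0.0029]
-0.08 446 [-0.0077 -0.0026  0.0029]
-0.04 531 [-0.0082 -0.0025  0.003 ]
0.0 577 [-0.0076 -0.0023  0.003 ]
0.04 675 [-0.008  -0.0021  0.003 ]
0.08 818 [-0.0076 -0.0018  0.0038]
0.12 721 [-0.0109 -0.0016  0.0073]
shift [-0.09 -0.73 15.05] turn 0.2 | pos [ 0.581  -0.2178  0.2635] F [-0.6  0.1  0.3] t 10.725 op 0.043002725794038 j [ 0.54  0.56 -0.37  1.46  0.21  1.15  0.06] tilt 0.19
```

View pics/w2.png

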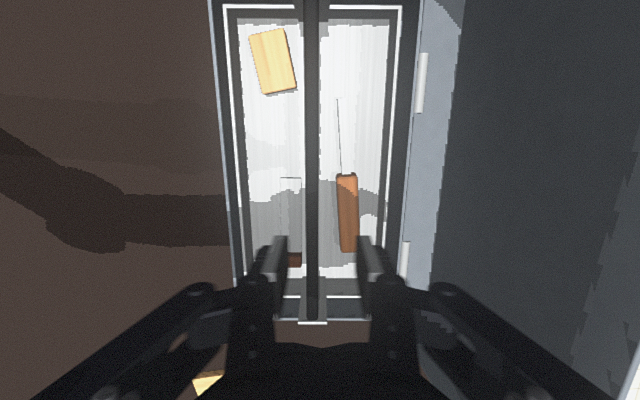

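The wrist view shows the handle along column 312, midway between the fingers, with the block (272,60), chisel (347,200) and square (290,220) in the tray. I'll descend onto the handle and grip.

```bash
python3 -m handwheel '[0.1,-0.9,4,0, 0.1,-0.9,9,0, 0.1,-0.9,13,0, 0.1,-0.9,14.6,0, 0.1,-0.9,15,0]'
python3 -m handwheel '[0,0,0,0, 0,0,0,0, 0,0,0,0, 0,0,0,0, 0,0,0,0]' 0.6 100
python3 -m handwheel '[0,0,-0.3,0, 0,0,-0.8,0, 0,0,-1.5,0, 0,0,-2.2,0, 0,0,-3,0]'
python3 -c "
from h import *
to(C+[0,0,.113],-4.6)"
```

```text
time: 11.35
ee_pos: [0.5714, -0.2161, 0.1124]
orientation: [0.734, 0.68, 0.0, 0.0]
force: [-0.1, 0.2, 0.3]
opening: 0.0849
gripper_force: 0.0
time: 11.98
ee_pos: [0.5714, -0.2163, 0.1133]
orientation: [0.734, 0.679, 0.001, 0.001]
force: [-0.6, -0.9, 3.9]
opening: 0.0105
gripper_force: 98.1
time: 12.6
ee_pos: [0.5702, -0.2161, 0.1427]
orientation: [0.734, 0.68, -0.0, -0.0]
force: [-0.0, 0.5, -6.5]
opening: 0.0103
gripper_force: 97.7
shift [-0.17  0.41  2.97] turn 0.2 | pos [ 0.5702 -0.2161  0.1427] F [-0.   0.5 -6.5] t 12.6 op 0.010277346888272917 j [ 0.53  0.67 -0.34  1.64  0.27  0.88  0.01] tilt 0.05
```

```bash
python3 -m handwheel '[0,0,-1.2,0, 0,0,-2.6,0, 0,0,-4.2,0, 0,0,-5.8,0, 0,0,-7.2,0]'
python3 -m handwheel '[0,0,-0.8,0, 0,0,-0.8,0]'
python3 - <<'E'
from h import *
q=np.concatenate([snap(n)[1].reshape(-1,3) for n in('side','scene')]);o=arm.observe()['ee_pos']
d=q-o;x=d@ex;y=d@ey
print('torque',arm.observe()['torque'])
for lo in np.arange(-.15,.15,.05):
    k=(abs(x)<.012)&(y>lo)&(y<lo+.05)&(d[:,2]>-.0)&(d[:,2]<.04)
    if k.sum()>3: print(lo.round(2),k.sum(),(np.percentile(q[k,2],[10,50,90])).round(4))
to([.5315,.24,.0703+.15],4.0)
E
```

```text
time: 13.22
ee_pos: [0.5707, -0.2162, 0.2157]
orientation: [0.734, 0.68, 0.0, 0.0]
force: [-0.3, -0.8, -7.3]
opening: 0.0103
gripper_force: 97.7
time: 13.48
ee_pos: [0.5709, -0.2162, 0.223]
orientation: [0.734, 0.679, 0.0, 0.001]
force: [-0.4, 0.8, -6.4]
opening: 0.0102
gripper_force: 97.8
torque [-0.0296108   0.03851064  0.00662588]
-0.15 90 [0.2268 0.2448 0.2513]
-0.1 55 [0.2374 0.2461 0.2518]
-0.05 28 [0.2376 0.2443 0.2527]
0.0 147 [0.2334 0.2479 0.255 ]
0.05 105 [0.237  0.2469 0.2519]
0.1 132 [0.2351 0.2461 0.252 ]
shift [45.18 -7.34  0.17] turn -8.4 | pos [ 0.57   -0.2161  0.2217] F [-0.1  0.8 -6.9] t 13.575 op 0.010392484384539628 j [ 0.55  0.58 -0.36  1.55  0.23  1.05  0.05] tilt 0.09
```

```bash
python3 -m handwheel '[0.6,-0.3,0,0, 1.8,-0.8,0,-0.5, 3.6,-1.3,0,-1, 6,-1.9,0,-2, 8.6,-2.5,0,-3]'
python3 -m handwheel '[2.6,-0.5,0,-1, 5.2,-1,0,-2, 7.8,-1.5,0,-3, 10.4,-2,0,-4, 13,-2.4,0,-5]'
python3 -m handwheel '[2.6,0,0,0, 5.2,0,0,0, 7.8,0,0,0, 10.4,0,0,0, 13,0,0,0]'
python3 -c "
from h import *
to([.5315,.24,.0703+.15],4.0)"
```

```text
time: 14.2
ee_pos: [0.5519, -0.1257, 0.2225]
orientation: [0.715, 0.699, 0.0, -0.0]
force: [0.0, -0.5, -5.8]
opening: 0.0101
gripper_force: 97.7
time: 14.82
ee_pos: [0.5309, 0.004, 0.2225]
orientation: [0.684, 0.73, 0.0, 0.0]
force: [-0.1, -0.1, -7.8]
opening: 0.0098
gripper_force: 97.8
time: 15.45
ee_pos: [0.5226, 0.1337, 0.2225]
orientation: [0.684, 0.729, 0.0, 0.0]
force: [-0.1, 0.1, -8.0]
opening: 0.0106
gripper_force: 97.8
shift [10.56  1.57  0.22] turn -0.3 | pos [0.5226 0.1337 0.2225] F [-0.1  0.1 -8. ] t 15.45 op 0.010608183361033578 j [ 0.    0.48 -0.44  1.75  0.24  0.96 -0.47] tilt 0.03
```

```bash
python3 -m handwheel '[2.5,0.3,0,0, 5,0.6,0,0, 7.4,1,0,0, 9.4,1.4,0,0, 10.5,1.6,0,0]'
python3 -m handwheel '[0,0,0.6,0, 0,0,2.2,0, 0,0,4.8,0, 0,0,7.5,0, 0,0,10,0]'
python3 -m handwheel '[0,0,1.6,0, 0,0,2.8,0, 0,0,3.5,0, 0,0,3.8,0, 0,0,3.8,0]'
python3 - <<'E'
from h import *
s,W=snap('scene','s4.png')
to([.5315,.24,.0703],4.0)
E
```

```text
time: 16.08
ee_pos: [0.5321, 0.2396, 0.2224]
orientation: [0.684, 0.73, 0.0, -0.0]
force: [-0.5, 1.3, -6.8]
opening: 0.0104
gripper_force: 97.8
time: 16.7
ee_pos: [0.5323, 0.2353, 0.1202]
orientation: [0.685, 0.728, -0.001, 0.0]
force: [0.9, -1.1, -7.9]
opening: 0.0101
gripper_force: 97.7
time: 17.32
ee_pos: [0.5328, 0.2378, 0.0847]
orientation: [0.684, 0.729, 0.0, 0.0]
force: [-0.5, 1.1, -7.6]
opening: 0.0098
gripper_force: 97.9
shift [ 0.22 -0.13  1.46] turn -0.4 | pos [0.5329 0.2378 0.0849] F [ 0.4 -1.  -6.5] t 17.375 op 0.010217780072640823 j [-0.23  0.71 -0.36  1.77  0.36  0.72 -0.72] tilt 0.07
```

View pics/s4.png

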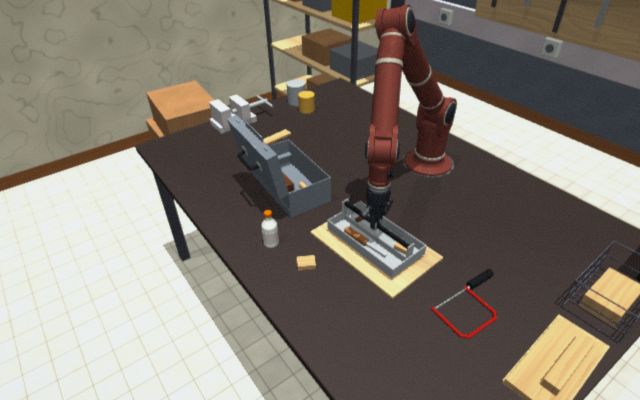

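The view shows the lid open (265,160) and the tray level over the middle of the board (375,240), with its load aboard. I'll lower the last 14 mm slowly.

```bash
python3 -m handwheel '[0.2,-0.1,0.3,0, 0.2,-0.1,0.6,0, 0.2,-0.1,0.9,0, 0.2,-0.1,1.1,0, 0.2,-0.1,1.2,0]'
python3 -m handwheel '[0,0,0.1,0, 0,0,0.1,0, 0,0,0.2,0, 0,0,0.2,0]'
```

```text
time: 18.0
ee_pos: [0.5314, 0.2394, 0.0722]
orientation: [0.685, 0.729, -0.0, -0.0]
force: [0.2, -1.1, -6.3]
opening: 0.0102
gripper_force: 97.9
time: 18.5
ee_pos: [0.5315, 0.2397, 0.0705]
orientation: [0.684, 0.729, 0.0, 0.0]
force: [-0.5, 0.6, -6.8]
opening: 0.0106
gripper_force: 98.0
```

```bash
python3 -m handwheel '[0,0,0.1,0, 0,0,0.1,0, 0,0,0.1,0]'
python3 -m handwheel '[0,0,0.1,0, 0,0,0.1,0, 0,0,0.1,0]'
```

```text
time: 18.88
ee_pos: [0.5316, 0.2399, 0.0703]
orientation: [0.684, 0.729, 0.001, 0.0]
force: [-2.6, -0.4, 4.7]
opening: 0.0106
gripper_force: 99.6
time: 19.25
ee_pos: [0.5316, 0.2398, 0.0703]
orientation: [0.684, 0.729, 0.001, 0.0]
force: [-4.5, -2.8, 10.3]
opening: 0.0106
gripper_force: 100.5
```

```bash
python3 -m handwheel '[0,0,-0.15,0, 0,0,-0.15,0]'
python3 -m handwheel '[0,0,0,0, 0,0,0,0, 0,0,0,0, 0,0,0,0, 0,0,0,0]' 6
python3 -m handwheel '[0,0,-1,0, 0,0,-3,0, 0,0,-7,0, 0,0,-12,0, 0,0,-17,0]'
python3 -m handwheel '[0,0,0,0, 0,0,0,0, 0,0,0,0]'
python3 - <<'E'
from h import *
snap('scene','s5.png')
s,W=snap('wrist')
q=W.reshape(-1,3);B=np.array([.5315,.24,0]);m=(np.linalg.norm((q-B)[:,:2],axis=1)<.3)
g=q[m&(q[:,2]>.085)&(q[:,2]<.115)];print('handle',cv2.minAreaRect((g[:,:2]*1000).astype(np.float32)),np.percentile(g[:,2],[5,50,95]))
to(B)
E
```

```text
time: 19.5
ee_pos: [0.5317, 0.2399, 0.0703]
orientation: [0.684, 0.729, 0.001, 0.0]
force: [-2.3, 0.4, 4.2]
opening: 0.0104
gripper_force: 99.6
time: 20.12
ee_pos: [0.5315, 0.2396, 0.0698]
orientation: [0.684, 0.729, 0.0, -0.0]
force: [-0.8, 0.2, 0.8]
opening: 0.0599
gripper_force: 0.0
time: 20.75
ee_pos: [0.5312, 0.2395, 0.2422]
orientation: [0.684, 0.729, 0.0, 0.0]
force: [0.3, -0.8, -0.2]
opening: 0.0602
gripper_force: 0.0
time: 21.12
ee_pos: [0.5306, 0.2389, 0.2385]
orientation: [0.684, 0.729, -0.001, -0.0]
force: [0.4, -0.0, -0.2]
opening: 0.0601
gripper_force: 0.0
handle ((531.5283813476562, 240.9697265625), (29.935449600219727, 299.54388427734375), 3.490286111831665) [0.0956088  0.09865018 0.10023068]
shift [ 0.11  0.14 23.85] turn 0 | pos [0.5308 0.2391 0.2385] F [ 0.1  0.9 -0.5] t 21.225 op 0.06035430495869168 j [-0.18  0.53 -0.44  1.61  0.25  1.06 -0.63] tilt 0.16
```

View pics/s5.png

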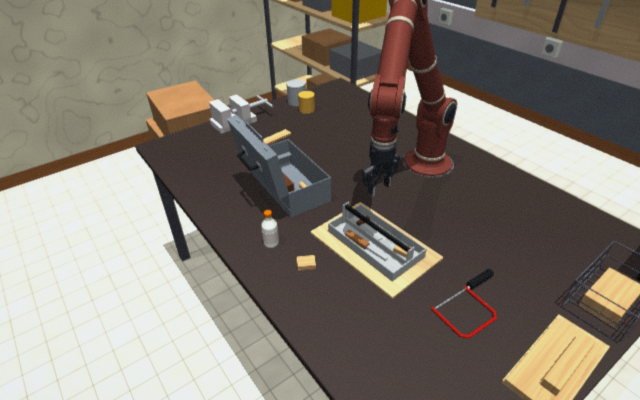

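The tray stands centred on the board (375,245) with its load, the lid is open (265,160), and the saw, bottle and offcut look unmoved.

```bash
python3 -c "
from rig import arm
print(arm.job_done())"
```

```text
the job is handed in; nothing more can be done
None
```

The job is handed in after about 21 s: the lid is right back against its stop, the tray stands level in the middle of the board with its load aboard, and no bench item appears to have moved.

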